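Spin-check the specimen carousel and brake it on its index line

TASK

Check that the specimen carousel turns freely and park it: with a fingertip, flick it counter-clockwise (seen from above) so that it spins on its own and its index line runs past the fixed pointer at least once. On a later pass, when the line is within a quarter turn of the pointer (and not before), touch the spinning disc with a fingertip and brake it so that it stops with the line within the width of the pointer's head; the program finishes while holding the disc there under a light fingertip press. Only touch the carousel: grasp nothing and leave the things around it where they are.

Things in the scene. Friction and masses are not known exactly. Their poses are not given: they have to be found in the camera images.
- carousel_turn (a joint): angle of the carousel disc about its vertical axis, rad, not wrapped: it counts up over whole turns. Grows counter-clockwise seen from above. The index line is at the pointer at 0, 6.283, 12.566, ...; at the start it is between -5.0 and -1.7, so the line first passes the pointer at 0. Coasting: from 4 rad/s about 2 turns in 9 s, from 6 rad/s about 3.5 turns in 12 s; below 2 rad/s it may not make another turn.
- carousel: the turning part: flat aluminium disc, 220 mm across, 8 mm thick, its top face 64 mm above the work surface (0.6 kg). Origin on its axis at work surface level. Steel hub, 40 mm across, 12 mm proud. The rim from 80 to 110 mm from the axis is flat and free: a place to brake. The spindle is sprung: pressed down, the disc gives up to 6 mm, about 3 N per mm after the first 5 N. The index line lies along its own -x.
- fixed_mount (a point): one of three black specimen mounts fixed on the disc (this point: centre of its top): cylinders 30 mm across, 16 mm proud, centred 62 mm from the axis, at 90 (this one), 180 and 270 degrees counter-clockwise from the index line; there is none at the line itself. A fingertip pushing the side of a mount along the circle flicks the disc.
- index_line (a point): outer part of the index line on the disc's top face, 105 mm from the axis; the line is a dark radial strip 29 mm long and 6 mm wide ending at the rim
- pointer (a point): the point beside the pointer where the outer part of the index line must stop: above the disc's rim, 105 mm from the axis, 64 mm above the work surface. The pointer is a fixed dark block, 32 mm wide along the rim, on a post just outside the disc, its top 1 mm above the disc's top face.
- carousel_base: fixed white base plate, 260 x 260 x 10 mm, under the disc; origin on the disc's axis at the work surface; the pointer stands on its -x side
- mount_a: loose black specimen mount, cylinder 30 mm across and 20 mm high, standing on a corner of the carousel's base plate; leave it alone. Origin at the centre of its underside
- mount_b: a second loose mount, same as mount_a, on another corner of the base plate; leave it alone. Origin at the centre of its underside
- bottle: clear plastic bottle, 56 mm across, 130 mm high; leave it alone. Origin at the centre of its underside
- dish: shallow glass dish, 90 mm across, 22 mm high; leave it alone. Origin at the centre of its underside
- tray: grey two-part tray, 120 x 90 x 30 mm; leave it alone. Origin at the centre of its underside
- loupe: steel loupe, 36 mm across, 38 mm high; leave it alone. Origin at the centre of its underside
- mouse: white round computer mouse, 60 mm across, 31 mm high; leave it alone. Origin at the centre of its underside

How it is judged:
By the outcome, as a careful person would: the job done as asked, in the order asked, and still so for the second after the job is handed in, while the arm keeps its last pose, push and grip.
It also fails if it takes over 48 s, if anything falls off the work surface, if the arm or the gripper's body presses on something with over 40 N, if the wrist force passes 120 N, or if a joint passes its speed limit or range.

ROBOT

A 6-joint arm with a two-finger parallel gripper is mounted at the origin on the work surface. World frame = base frame: x ahead of the robot, y to its left, z up, the work surface at z = 0. Lengths are in m, angles in rad, forces in N, time in s.
With the tool pointing down it reaches from about 0.35 to 0.8 m from the base axis. Payload 7.3 kg.
Tool frame: the origin (TCP) lies between the finger pads; the fingertips stand manip.finger_overhang ahead of it and the grasp point (between the pads) lies 2 mm behind it (manip.finger_overhang is the distance from the TCP to the fingertips, in m); z points along the fingers, y is the direction in which the jaws open and shut (so a half turn about z gives the same grasp; the last joint's range is limited). The gripper opens to 85 mm and grips with 20 to 120 N. Pads are 22 mm wide; open, the fingers measure 114 mm over their backs; the gripper's body (76 mm by 85 mm) begins 54 mm behind the grasp point. The pads swing forward as they close: fully open they stand 13 mm farther back than shut.
Start: joints at [1.041, 0.342, 1.524, -0, 1.275, -0.146], TCP at [0.197, 0.487, 0.248] pointing down, gripper open.
Joint ranges: [-2.53, 2.53], [-0.77, 2.02], [0.04, 2.7], [-1, 4.14], [0.28, 2.66], [-3.11, 3.11]. Speed limits (rad/s): [2.57, 2.57, 3.14, 3.14, 3.14, 3.14].

INTERFACE

Orientations are given as a 3x3 rotation matrix whose columns are the frame's x, y, z axes.
In Python, from rig import manip gives the robot as it stands.
- The arm moves only by the tool drive_tool, never from a script. Its argument "rows" is a list of rows, each a list of 7 numbers: the shift along the tool's x, y, z in cm, then the turn, a rotation vector about the tool's x, y, z in degrees, then the gripper's target within -1 to 1 (fully open at 1, half-way at 0, shut at -1). A call has 1 to 20 rows; each row is the pose to reach, as a shift and turn from the pose commanded when the call began, along the tool's axes at that moment; what a row does not reach only later rows make up. A row lasts 1/12 s, in which the tool goes at most 41.7 mm and 7.16 degrees, less where a joint would pass 70% of its speed; a pose out of reach is approached as far as the arm can. A call with a gripper value outside its range is refused whole. The fingers move at their own pace and stop on an object; "newtons" is the grip in N (left out, the last holds). Time passes only in rows, so rows that repeat a pose let the fingers close. It gives the time, the measured TCP pose, the force and the opening at its end, in the units of the state.
- manip.sense(): the state, without advancing time (a new reading comes with each control period).
- manip.camera(name): name is "side" or "top" or "wrist"; returns a dict with "color" (384x512x3 uint8, red, green, blue), "fx", "fy", "cx", "cy" (pixels), "camera_from_world" (4x4, takes a point from world to camera coordinates). Camera axes: x right, y up, looking along -z (the intrinsics and any distortion apply to the point x, -y, -z); pixel columns grow to the right and rows downward; lengths in m; the calibration is good to about 2 mm. A picture is of the moment at which its call begins. There is no depth.
- manip.job_done(): hands the job in, once; it reports no verdict.
The state is a dict: "clock": time; "qpos": joint angles; "qd": joint speeds; "joint_torque": joint torques, N m; "tool_pos": TCP position; "tcp_rot": TCP orientation; "ft_force": force on the tool from outside, world axes, zero at the start; "torque": the same for the moment, N m; "finger_gap": finger opening in m.
Only numpy, scipy, OpenCV 4.12 (cv2) and the standard library are available. Lean on these libraries where they do the work, as an engineer would, in place of code of your own. Each camera call takes 0.05 s, during which the arm holds its last target.

## Working session

There is one attempt and no reset: what is moved stays moved. The work goes in short steps, Python scripts to look and compute and a tool call to move; the robot and the scene stay as the last step left them, time stands still between calls to the robot, and variables do not carry over. Pictures are saved under pics/ and viewed, and the job is handed in when it is done.

Besides the shell and the picture viewer there is one more tool, called after "Emit:" by a JSON object that holds its "method" and its "body". drive_tool: Moves the arm, as the interface text tells. Its arguments: {"type":"object","properties":{"rows":{"type":"array"},"newtons":{"type":"number"}},"required":["rows"]}

```bash
ls; mkdir -p pics; python3 - <<'E'
from rig import manip
import cv2
s=manip.sense()
for k,v in s.items(): print(k,v)
print(manip.finger_overhang)
for n in ["side","top","wrist"]:
    c=manip.camera(n); cv2.imwrite(f"pics/a_{n}.png",c["color"][:,:,::-1])
    print(n,c["fx"],c["fy"],c["cx"],c["cy"],c["camera_from_world"].round(4).tolist(), [k for k in c])
E
```

```text
pics
clock 0.0
qpos [ 1.04101514e+00  3.42691525e-01  1.52503365e+00  2.12425767e-05
  1.27542626e+00 -1.45974563e-01]
qd [ 2.91646695e-04  1.56289928e-04  1.05500090e-03 -4.96631251e-04
  3.59354970e-05  2.56461908e-05]
joint_torque [ 1.37585470e-03 -4.33671570e+01 -2.46009296e+01 -3.09180932e-04
  8.14793457e-03  3.34553761e-06]
tool_pos [0.19634988 0.4864796  0.24763634]
tcp_rot [[-9.27243534e-01  3.74457981e-01 -8.05258451e-04]
 [ 3.74458766e-01  9.27242606e-01 -1.33483008e-03]
 [ 2.46832170e-04 -1.53924864e-03 -9.99998785e-01]]
ft_force [0.02355817 0.21717633 0.58660066]
torque [ 0.00987216  0.02356412 -0.00113933]
finger_gap 0.08516015049814522
0.017
side 385.9511571671174 385.9511571671174 253.65036898011363 197.4453365531503 [[0.8961, -0.4436, -0.0138, -0.4703], [0.2563, 0.4919, 0.8321, -0.1887], [-0.3624, -0.7492, 0.5545, -1.0654], [0.0, 0.0, 0.0, 1.0]] ['color', 'fx', 'fy', 'cx', 'cy', 'camera_from_world']
top 358.8812058365173 358.8812058365173 254.13304104947383 189.5951567854934 [[-0.0296, -0.9995, 0.0099, 0.0051], [0.9936, -0.0283, 0.1096, -0.5232], [-0.1093, 0.0131, 0.9939, -0.9372], [0.0, 0.0, 0.0, 1.0]] ['color', 'fx', 'fy', 'cx', 'cy', 'camera_from_world']
wrist 315.1221328675562 315.1221328675562 251.17344636380056 183.8477244672623 [[0.3743, 0.9273, -0.0007, -0.5255], [-0.8796, 0.3548, -0.3167, 0.0402], [-0.2934, 0.1192, 0.9485, -0.3809], [0.0, 0.0, 0.0, 1.0]] ['color', 'fx', 'fy', 'cx', 'cy', 'camera_from_world']
```

View pics/a_top.png

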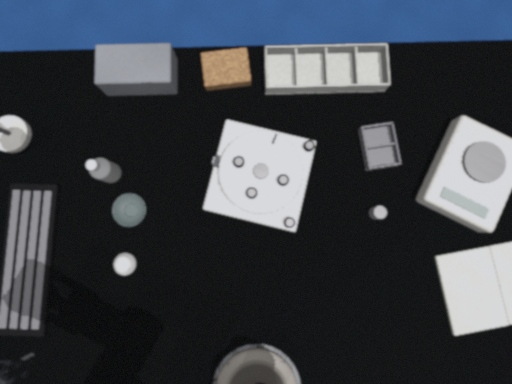

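View pics/a_side.png

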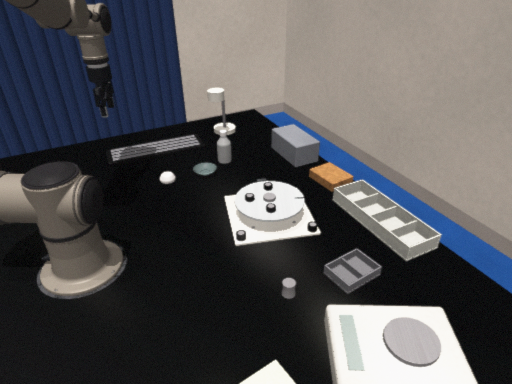

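View pics/a_wrist.png

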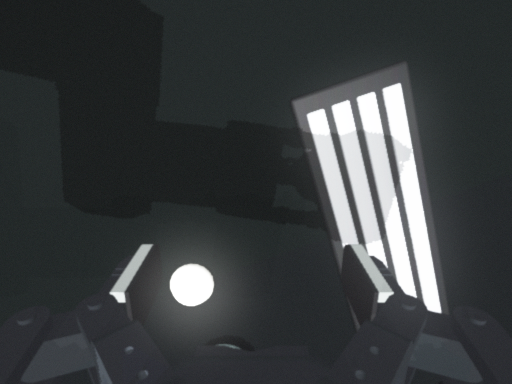

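The top view shows the disc centred near (261,171), with its pointer at (217,161), its index line near (275,139), fixed mounts at (239,161), (283,180) and (252,193), and loose mounts at (310,145) and (290,222).

```bash
cat > h.py <<'E'
import numpy as np, cv2
def ray(c,u,v,z):
    M=np.array(c["camera_from_world"]);R=M[:3,:3];t=M[:3,3]
    d=R.T@np.array([(u-c["cx"])/c["fx"],-(v-c["cy"])/c["fy"],-1.]);o=-R.T@t
    return o+d*(z-o[2])/d[2]
def proj(c,p):
    M=np.array(c["camera_from_world"]);q=M[:3,:3]@np.array(p)+M[:3,3]
    return np.array([c["cx"]+c["fx"]*q[0]/-q[2],c["cy"]+c["fy"]*q[1]/q[2]])
E
python3 - <<'E'
from h import *
from rig import manip
c=manip.camera("top");im=c["color"]
cv2.imwrite("pics/b_top.png",cv2.resize(im[110:240,195:325,::-1],None,fx=4.6,fy=4.6,interpolation=cv2.INTER_CUBIC))
c2=manip.camera("side");im2=c2["color"]
cv2.imwrite("pics/b_side.png",cv2.resize(im2[170:245,215:325,::-1],None,fx=7,fy=7,interpolation=cv2.INTER_CUBIC))
for n,cc,x0,x1,y0,y1 in(("top",c,200,325,115,235),("side",c2,215,325,170,245)):
    g=cv2.cvtColor(cc["color"],cv2.COLOR_RGB2GRAY)
    m=np.zeros_like(g);m[y0:y1,x0:x1]=(g[y0:y1,x0:x1]<110)*255
    N,l,st,ce=cv2.connectedComponentsWithStats(m)
    for i in range(1,N):
        if 6<st[i,4]<400: print(n,ce[i].round(1),st[i],ray(cc,*ce[i],.08).round(4),ray(cc,*ce[i],.064).round(4),ray(cc,*ce[i],.03).round(4))
# base plate
g=cv2.cvtColor(im,cv2.COLOR_RGB2GRAY)
m=np.zeros_like(g);m[100:245,190:330]=(g[100:245,190:330]>120)*255
cn=max(cv2.findContours(m,0,1)[0],key=cv2.contourArea)
r=cv2.minAreaRect(cn);b=cv2.boxPoints(r)
P=np.array([ray(c,*q,.01) for q in b]);print(r,P.round(4).tolist(),P.mean(0),np.linalg.norm(P-np.roll(P,1,0),axis=1))
E
```

```text
top [306.5 148.3] [304 145   7   6  15] [ 0.6208 -0.1478  0.08  ] [ 0.6244 -0.1505  0.064 ] [ 0.632  -0.1561  0.03  ]
side [267.5 186.9] [264 184   8   6  36] [0.5825 0.0136 0.08  ] [0.5946 0.036  0.064 ] [0.6202 0.0837 0.03  ]
side [249.2 198.3] [245 195   9   7  43] [ 0.5017 -0.0181  0.08  ] [0.5118 0.0036 0.064 ] [0.5333 0.0496 0.03  ]
side [270.6 209. ] [266 205  10   8  51] [ 0.533  -0.0989  0.08  ] [ 0.5438 -0.0791  0.064 ] [ 0.5669 -0.0372  0.03  ]
side [241.  236.4] [237 231   9  10  59] [ 0.4021 -0.174   0.08  ] [ 0.4098 -0.1561  0.064 ] [ 0.4261 -0.1181  0.03  ]
((259.8243713378906, 174.98521423339844), (96.55301666259766, 94.4273452758789), 13.781597137451172) [[0.4751, 0.134, 0.01], [0.7304, 0.0676, 0.01], [0.6575, -0.1925, 0.01], [0.4054, -0.1189, 0.01]] [ 0.56710953 -0.02745837  0.01      ] [0.26240047 0.26380844 0.27010795 0.26261531]
```

View pics/b_top.png

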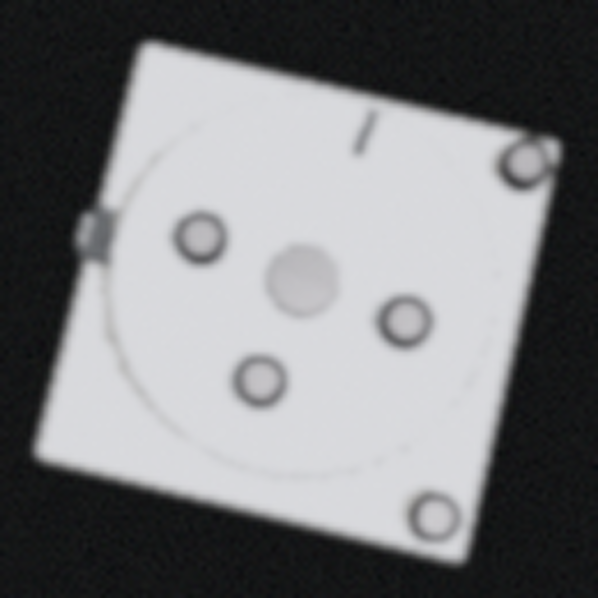

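View pics/b_side.png

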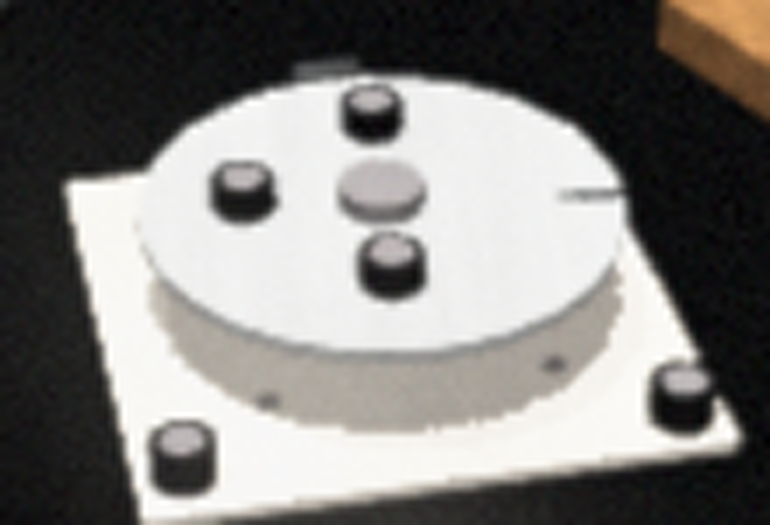

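```bash
python3 - <<'E'
from h import *
from rig import manip
c=manip.camera("top");s=manip.camera("side")
T=lambda x,y,z:ray(c,195+(x+.5)/4.6-.5,110+(y+.5)/4.6-.5,z)
S=lambda x,y,z:ray(s,215+(x+.5)/7-.5,170+(y+.5)/7-.5,z)
for n,t,q,z in (("hub",(302,280),(382,181),.076),("m90",(201,237),(243,177),.08),("m180",(260,381),(392,249),.08),("m270",(405,320),(371,98),.08),("lineout",(376,110),(628,193),.064),("linein",(357,154),(560,195),.064),("pointer",(96,236),(327,66),.065),("la",(525,162),(683,378),.03),("lb",(434,516),(183,439),.03)):
  print(n,T(*t,z).round(4),S(*q,z).round(4))
E
python3 - <<'E'
E
```

```text
hub [ 0.5669 -0.0267  0.076 ] [ 0.5666 -0.0273  0.076 ]
m90 [0.5921 0.029  0.08  ] [ 0.5103 -0.0011  0.08  ]
m180 [ 0.5104 -0.0016  0.08  ] [ 0.5425 -0.0812  0.08  ]
m270 [ 0.5422 -0.0832  0.08  ] [0.5925 0.0317 0.08  ]
lineout [ 0.6664 -0.0727  0.064 ] [ 0.669  -0.0712  0.064 ]
linein [ 0.6409 -0.0609  0.064 ] [ 0.641  -0.0585  0.064 ]
pointer [0.5972 0.089  0.065 ] [0.599  0.0892 0.065 ]
la [ 0.6416 -0.1627  0.03  ] [ 0.6418 -0.1612  0.03  ]
lb [ 0.4341 -0.1003  0.03  ] [ 0.4333 -0.1003  0.03  ]
```

The two views agree to about 2 mm. The disc centre is (0.567,-0.027), the pointer is at 75°, the line at -24° (about -1.73 rad), and the 90° mount at 66°. The tool's x already lies along the tangent at that mount. I'll close the fingers and move above the start spot behind it.

Emit:
{"method": "drive_tool", "body": {"rows": [[-1, -0.5, 0, 0, 0, 0, -1], [-3, -1.5, 0, 0, 0, 0, -1], [-6, -3, 0, 0, 0, 0, -1], [-9.5, -4.6, 0, 0, 0, 0, -1], [-13, -6.3, 0, 0, 0, 0, -1], [-16.5, -8, 0, 0, 0, 0, -1], [-20, -9.8, 0, 0, 0, 0, -1], [-23.5, -11.5, 0, 0, 0, 0, -1], [-27, -13.2, 0, 0, 0, 0, -1], [-30.5, -15, 0, 0, 0, 0, -1], [-34, -16.6, 0, 0, 0, 0, -1], [-37.5, -18.3, 0, 0, 0, 0, -1], [-41, -20, 0, 0, 0, 0, -1], [-44.5, -21.7, 0, 0, 0, 0, -1], [-48, -23.5, 0, 0, 0, 0, -1], [-51.5, -25.2, 0, 0, 0, 0, -1], [-54.5, -26.6, 0, 0, 0, 0, -1], [-56.8, -27.8, 0, 0, 0, 0, -1], [-57.8, -28.2, 0, 0, 0, 0, -1], [-57.8, -28.2, 0, 0, 0, 0, -1]], "newtons": 20}}

```text
clock: 2.02
tool_pos: [0.6279, 0.0057, 0.2474]
tcp_rot: [[-0.926, 0.378, -0.0], [0.378, 0.926, -0.001], [0.0, -0.001, -1.0]]
ft_force: [-0.5, 0.4, -0.4]
finger_gap: -0.0001
```

```bash
python3 - <<'E'
from h import *
from rig import manip
s=manip.sense()
print(s["clock"],s["tool_pos"],s["tcp_rot"].round(3).tolist(),s["finger_gap"],manip.finger_overhang,s["ft_force"])
for n in("side","wrist"):
    c=manip.camera(n);im=c["color"]
    if n=="side":
        p=s["tool_pos"];
        print([proj(c,[p[0],p[1],p[2]-d]).round(1).tolist() for d in(0,.017,.03)])
        im=cv2.resize(im[100:250,200:340],None,fx=4,fy=4,interpolation=cv2.INTER_CUBIC)
    cv2.imwrite(f"pics/c_{n}.png",im[:,:,::-1])
E
```

```text
2.0167 [0.62789217 0.00567177 0.24741821] [[-0.926, 0.378, -0.0], [0.378, 0.926, -0.001], [0.0, -0.001, -1.0]] -9.465050528310714e-05 0.017 [-0.49446387  0.35854134 -0.41697498]
[[282.4, 137.3], [282.3, 142.4], [282.1, 146.3]]
```

View pics/c_side.png

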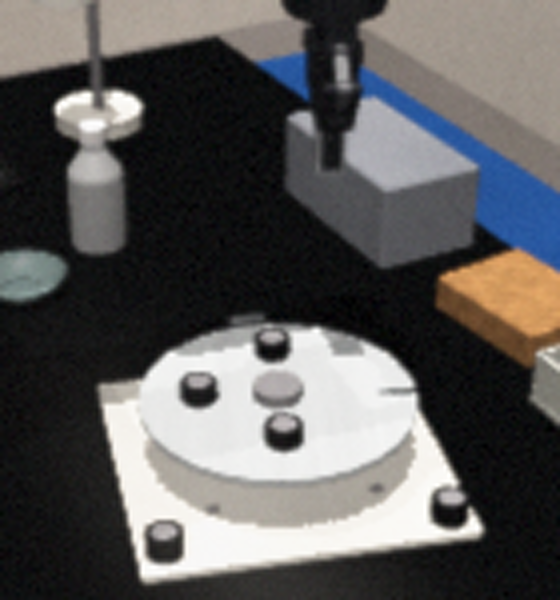

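View pics/c_wrist.png

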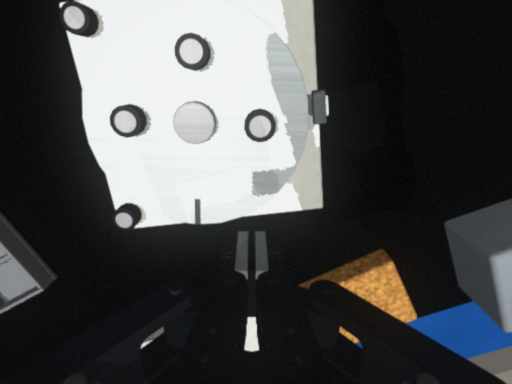

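The tip projects where the 17 mm overhang puts it (side view, pixel 283,143). The way down behind the mount is clear, so I'm descending to about 6 mm above the disc.

Emit:
{"method": "drive_tool", "body": {"rows": [[0, 0, 1, 0, 0, 0, -1], [0, 0, 3, 0, 0, 0, -1], [0, 0, 6, 0, 0, 0, -1], [0, 0, 9, 0, 0, 0, -1], [0, 0, 12, 0, 0, 0, -1], [0, 0, 14, 0, 0, 0, -1], [0, 0, 15.3, 0, 0, 0, -1], [0, 0, 16, 0, 0, 0, -1], [0, 0, 16, 0, 0, 0, -1], [0, 0, 16, 0, 0, 0, -1]]}}

```text
clock: 2.95
tool_pos: [0.6268, 0.0096, 0.0887]
tcp_rot: [[-0.928, 0.374, 0.0], [0.374, 0.928, 0.0], [-0.0, 0.0, -1.0]]
ft_force: [0.1, 0.3, -0.2]
finger_gap: 0.0
```

```bash
python3 - <<'E'
from h import *
from rig import manip
s=manip.sense();p=s["tool_pos"];R=s["tcp_rot"]
d=p-np.array([.5668,-.027,0]);print(s["clock"],p,"s,r",d@R[:,0],d@R[:,1],s["ft_force"])
for n in("side","wrist"):
    c=manip.camera(n);im=c["color"]
    if n=="side": im=cv2.resize(im[130:250,200:340],None,fx=4,fy=4,interpolation=cv2.INTER_CUBIC)
    cv2.imwrite(f"pics/d_{n}.png",im[:,:,::-1])
E
```

```text
2.95 [0.62680457 0.00955744 0.08870879] s,r -0.04203128857485325 0.05634462486517524 [ 0.05660731  0.30831991 -0.18040396]
```

View pics/d_side.png

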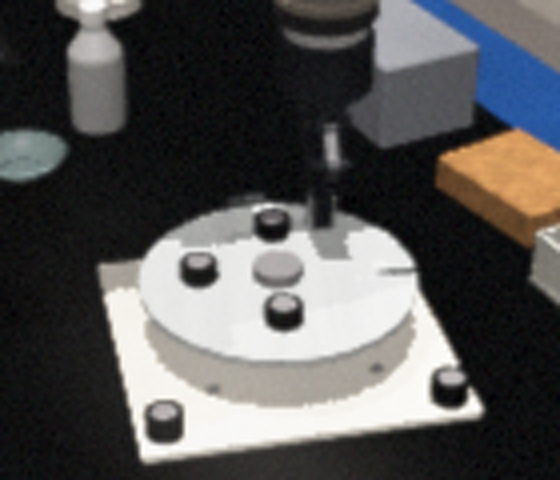

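View pics/d_wrist.png

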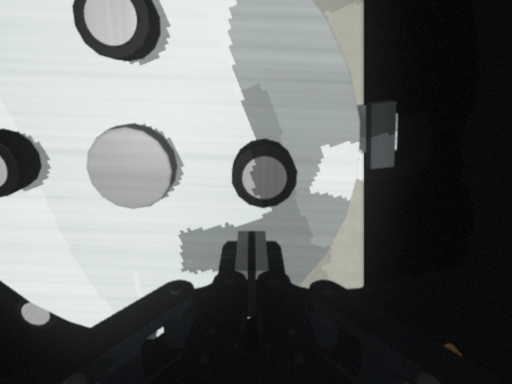

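The tip is 16 mm behind the mount's face and about 7 mm above the disc. Next comes the flick, then lifting clear and hovering over the rim at about 108°, which is past the pointer so the line's approach stays visible.

Emit:
{"method": "drive_tool", "body": {"rows": [[0.7, 0, 0, 0, 0, 0, -1], [2.0, -0.1, 0, 0, 0, 0, -1], [3.9, -0.4, 0, 0, 0, 0, -1], [5.9, -1.2, 0, 0, 0, 0, -1], [6.9, -1.5, -0.2, 0, 0, 0, -1], [7.2, -1.5, -1.5, 0, 0, 0, -1], [7.4, -1.3, -3.5, 0, 0, 0, -1], [8, -0.7, -4.5, 0, 0, 0, -1], [9, 0.3, -4.5, 0, 0, 0, -1], [10, 1.3, -4.0, 0, 0, 0, -1], [10.4, 1.7, -3, 0, 0, 0, -1], [10.4, 1.7, -1.8, 0, 0, 0, -1], [10.4, 1.7, -0.8, 0, 0, 0, -1]]}}

```text
clock: 4.13
tool_pos: [0.5352, 0.0654, 0.0944]
tcp_rot: [[-0.928, 0.373, -0.002], [0.373, 0.928, 0.0], [0.002, -0.001, -1.0]]
ft_force: [-0.6, -0.2, -0.3]
finger_gap: -0.0002
```

```bash
cat > look.py <<'E'
from h import *
from rig import manip
import sys
s=manip.sense();p=s["tool_pos"];R=s["tcp_rot"]
d=p-np.array([.5668,-.027,0]);print(s["clock"].round(3),p.round(4),"rad",np.hypot(*d[:2]).round(4),np.degrees(np.arctan2(d[1],d[0])).round(1),s["ft_force"].round(2))
tag=sys.argv[1]
for i in range(int(sys.argv[2])):
    t=manip.sense()["clock"];c=manip.camera("side");im=c["color"]
    # unwrap to a ring profile at r=90..106, z=.064
    g=cv2.cvtColor(im,cv2.COLOR_RGB2GRAY).astype(np.float32)
    th=np.radians(np.arange(0,360,1.));best=[]
    prof=[]
    for a in th:
        q=[proj(c,[.5668+r*np.cos(a),-.027+r*np.sin(a),.064]) for r in(.088,.093,.098,.103)]
        q=np.array(q,np.float32);prof.append(cv2.remap(g,q[:,0],q[:,1],cv2.INTER_LINEAR).mean())
    prof=np.array(prof)
    bg=cv2.medianBlur(np.tile(prof,3).reshape(1,-1).astype(np.uint8),5) 
    k=np.tile(prof,3);base=np.array([np.median(k[j-14:j+15]) for j in range(360,720)])
    dip=base-prof;o=np.argsort(-dip)[:5]
    print(round(float(t),3),[(int(j),round(float(dip[j]))) for j in o])
    cv2.imwrite(f"pics/{tag}_{i}.png",cv2.resize(im[130:250,200:340],None,fx=4,fy=4,interpolation=cv2.INTER_CUBIC)[:,:,::-1])
E
python3 look.py e 3
```

```text
Traceback (most recent call last):
  File "look.py", line 5, in <module>
    d=p-np.array([.5668,-.027,0]);print(s["clock"].round(3),p.round(4),"rad",np.hypot(*d[:2]).round(4),np.degrees(np.arctan2(d[1],d[0])).round(1),s["ft_force"].round(2))
                                        ^^^^^^^^^^^^^^^^
AttributeError: 'float' object has no attribute 'round'
```

```bash
sed -i 's/s\["clock"\].round(3)/round(s["clock"],3)/' look.py; python3 look.py e 3; python3 - <<'E'
import cv2,numpy as np
cv2.imwrite('pics/e_all.png',cv2.resize(np.hstack([cv2.imread(f'pics/e_{i}.png') for i in(0,2)]),(800,343)))
E
```

```text
4.133 [0.5352 0.0654 0.0944] rad 0.0976 108.9 [-0.57 -0.24 -0.27]
4.133 [(250, 75), (249, 67), (251, 62), (248, 43), (252, 39)]
4.183 [(264, 74), (265, 69), (263, 63), (266, 50), (262, 38)]
4.233 [(279, 73), (278, 72), (277, 59), (280, 57), (276, 38)]
```

View pics/e_all.png

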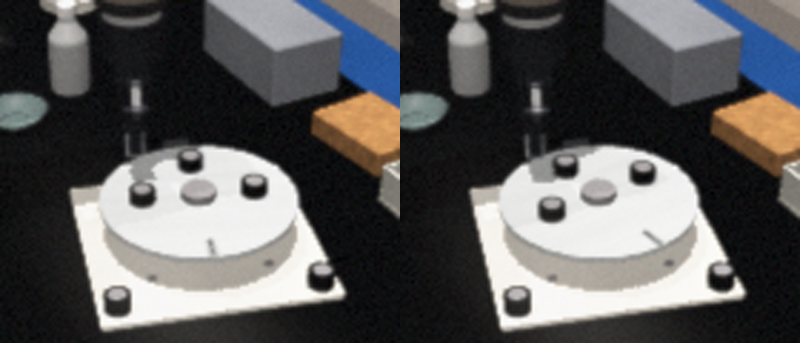

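The disc is spinning on its own at about 4.9 rad/s. In the two frames the line moves from 250° to 279° world, so it is past its first pointer pass. The finger is clear above the rim. I'll lower to a close hover and keep watching.

Emit:
{"method": "drive_tool", "body": {"rows": [[0, 0, 0.5, 0, 0, 0, -1], [0, 0, 0.8, 0, 0, 0, -1], [0, 0, 0.8, 0, 0, 0, -1], [0, 0, 0.8, 0, 0, 0, -1]]}}

```text
clock: 4.62
tool_pos: [0.5369, 0.0635, 0.0883]
tcp_rot: [[-0.927, 0.375, 0.0], [0.375, 0.927, 0.0], [0.0, 0.0, -1.0]]
ft_force: [0.7, 0.2, -0.5]
finger_gap: 0.0003
```

```bash
python3 look.py f 2
```

```text
4.617 [0.5369 0.0635 0.0883] rad 0.0953 108.3 [ 0.66  0.22 -0.5 ]
4.617 [(22, 75), (23, 73), (21, 58), (24, 57), (102, 51)]
4.667 [(35, 82), (36, 80), (34, 63), (37, 63), (33, 40)]
```

Emit:
{"method": "drive_tool", "body": {"rows": [[0, 0, 0.2, 0, 0, 0, -1], [0, 0, 0.3, 0, 0, 0, -1], [0, 0, 0.3, 0, 0, 0, -1], [0, 0, 0.3, 0, 0, 0, -1], [0, 0, 0.3, 0, 0, 0, -1], [0, 0, 0.3, 0, 0, 0, -1], [0, 0, 0.3, 0, 0, 0, -1], [0, 0, 0.3, 0, 0, 0, -1], [0, 0, 0.3, 0, 0, 0, -1], [0, 0, 0.3, 0, 0, 0, -1]]}}

```text
clock: 5.55
tool_pos: [0.5369, 0.0636, 0.0853]
tcp_rot: [[-0.927, 0.374, 0.0], [0.374, 0.927, 0.0], [-0.0, 0.0, -1.0]]
ft_force: [-0.1, 0.3, -0.3]
finger_gap: -0.0002
```

```bash
python3 look.py g 2
```

```text
5.55 [0.5369 0.0636 0.0853] rad 0.0954 108.3 [-0.11  0.3  -0.3 ]
5.55 [(243, 91), (244, 83), (242, 58), (245, 55), (104, 47)]
5.6 [(254, 85), (255, 81), (253, 66), (256, 53), (104, 47)]
```

The speed is 3.9 rad/s. The coast model puts the 18.85 rad pass at about 1.3 rad/s, which is gentle and precise, so I'll wait for that pass.

Emit:
{"method": "drive_tool", "body": {"rows": [[0, 0, 0, 0, 0, 0, -1], [0, 0, 0, 0, 0, 0, -1], [0, 0, 0, 0, 0, 0, -1], [0, 0, 0, 0, 0, 0, -1], [0, 0, 0, 0, 0, 0, -1], [0, 0, 0, 0, 0, 0, -1], [0, 0, 0, 0, 0, 0, -1], [0, 0, 0, 0, 0, 0, -1]]}}

```text
clock: 6.32
tool_pos: [0.5369, 0.0636, 0.0853]
tcp_rot: [[-0.927, 0.374, 0.0], [0.374, 0.927, 0.0], [-0.0, 0.0, -1.0]]
ft_force: [0.0, 0.0, -0.1]
finger_gap: 0.0001
```

```bash
python3 look.py h 2
```

```text
6.317 [0.5369 0.0636 0.0853] rad 0.0955 108.3 [ 0.03  0.02 -0.14]
6.317 [(38, 89), (37, 80), (39, 79), (36, 54), (40, 54)]
6.367 [(47, 91), (48, 79), (46, 76), (49, 53), (45, 46)]
```

Emit:
{"method": "drive_tool", "body": {"rows": [[0, 0, 0, 0, 0, 0, -1], [0, 0, 0, 0, 0, 0, -1], [0, 0, 0, 0, 0, 0, -1], [0, 0, 0, 0, 0, 0, -1], [0, 0, 0, 0, 0, 0, -1], [0, 0, 0, 0, 0, 0, -1], [0, 0, 0, 0, 0, 0, -1], [0, 0, 0, 0, 0, 0, -1], [0, 0, 0, 0, 0, 0, -1], [0, 0, 0, 0, 0, 0, -1], [0, 0, 0, 0, 0, 0, -1], [0, 0, 0, 0, 0, 0, -1], [0, 0, 0, 0, 0, 0, -1], [0, 0, 0, 0, 0, 0, -1], [0, 0, 0, 0, 0, 0, -1], [0, 0, 0, 0, 0, 0, -1], [0, 0, 0, 0, 0, 0, -1], [0, 0, 0, 0, 0, 0, -1]]}}

```text
clock: 7.92
tool_pos: [0.5369, 0.0636, 0.0853]
tcp_rot: [[-0.927, 0.374, 0.0], [0.374, 0.927, 0.0], [0.0, 0.0, -1.0]]
ft_force: [-0.2, -0.9, 0.0]
finger_gap: -0.0002
```

```bash
python3 look.py i 2
```

```text
7.917 [0.5369 0.0636 0.0853] rad 0.0954 108.3 [-0.16 -0.86  0.04]
7.917 [(288, 89), (289, 84), (102, 70), (103, 70), (287, 68)]
7.967 [(295, 88), (296, 79), (294, 77), (104, 72), (105, 70)]
```

Emit:
{"method": "drive_tool", "body": {"rows": [[0, 0, 0.1, 0, 0, 0, -1], [0, 0, 0.2, 0, 0, 0, -1], [0, 0, 0.2, 0, 0, 0, -1], [0, 0, 0.2, 0, 0, 0, -1], [0, 0, 0.2, 0, 0, 0, -1], [0, 0, 0.2, 0, 0, 0, -1], [0, 0, 0.2, 0, 0, 0, -1], [0, 0, 0.2, 0, 0, 0, -1]]}}

```text
clock: 8.68
tool_pos: [0.5369, 0.0636, 0.0833]
tcp_rot: [[-0.927, 0.374, 0.0], [0.374, 0.927, 0.0], [-0.0, 0.0, -1.0]]
ft_force: [-0.6, 0.6, -0.6]
finger_gap: 0.0
```

```bash
python3 look.py j 2
```

```text
8.683 [0.5369 0.0636 0.0833] rad 0.0955 108.3 [-0.6   0.57 -0.56]
8.683 [(21, 78), (20, 77), (104, 75), (105, 73), (103, 72)]
8.733 [(26, 83), (27, 79), (25, 72), (105, 70), (106, 69)]
```

The line is at about 32° world as this call begins and moving at 109°/s, which is 43° short of the pointer and within a quarter turn. I'll hold three rows, then press.

Emit:
{"method": "drive_tool", "body": {"rows": [[0, 0, 0, 0, 0, 0, -1], [0, 0, 0, 0, 0, 0, -1], [0, 0, 0, 0, 0, 0, -1], [0, 0, 0.35, 0, 0, 0, -1], [0, 0, 0.35, 0, 0, 0, -1], [0, 0, 0.35, 0, 0, 0, -1], [0, 0, 0.35, 0, 0, 0, -1]]}}

```text
clock: 9.37
tool_pos: [0.5375, 0.0637, 0.0804]
tcp_rot: [[-0.927, 0.375, 0.002], [0.375, 0.927, 0.0], [-0.002, 0.001, -1.0]]
ft_force: [-0.4, 1.0, 5.6]
finger_gap: 0.0002
```

```bash
python3 look.py k 3;python3 -c "
import cv2
a=cv2.imread('pics/k_2.png');cv2.imwrite('pics/k_z.png',cv2.resize(a[150:300,120:440],(800,375)))"
```

```text
9.367 [0.5375 0.0637 0.0804] rad 0.0953 107.9 [-0.35  1.03  5.65]
9.367 [(105, 72), (106, 72), (107, 70), (104, 67), (108, 62)]
9.417 [(105, 71), (106, 71), (107, 69), (104, 66), (108, 62)]
9.467 [(105, 74), (106, 73), (107, 71), (104, 69), (108, 64)]
```

View pics/k_z.png

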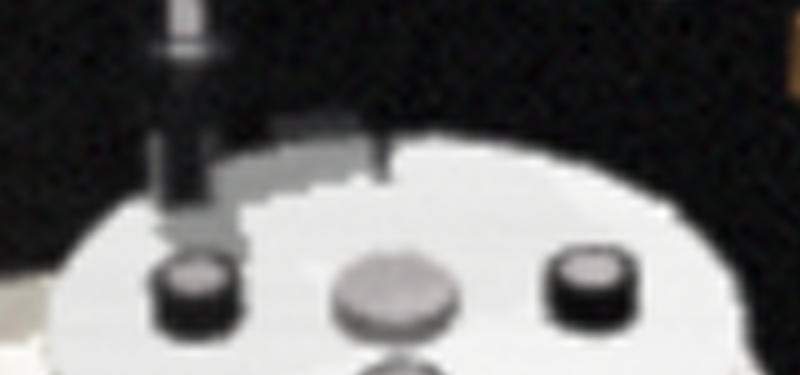

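The line stopped at about (382,160) in this enlargement, while the pointer head spans columns 270–360. It is roughly 10–13° short, so the brake bit slightly early. The finger is still holding at 5.6 N, so I'll measure the remaining angle precisely.

```bash
cat > meas.py <<'E'
from h import *
from rig import manip
import sys
for n in("side","top","wrist"):
    c=manip.camera(n);g=cv2.cvtColor(c["color"],cv2.COLOR_RGB2GRAY).astype(np.float32)
    A=np.arange(40,125,1.)
    f=lambda R,z:[int(np.mean([cv2.remap(g,*[np.float32([v]) for v in proj(c,[.5668+r*np.cos(a),-.027+r*np.sin(a),z])],cv2.INTER_LINEAR)[0,0] for r in R])) for a in np.radians(A)]
    print(n,"line r.085-.100",f((.085,.09,.095,.1),.063)); print(" pointer r.117-.122",f((.117,.122),.065))
    im=c["color"]
    if n!="wrist":
        u,v=proj(c,[.59,.05,.064]).astype(int);im=cv2.resize(im[v-30:v+30,u-45:u+45],None,fx=8,fy=8,interpolation=cv2.INTER_CUBIC)
    cv2.imwrite(f"pics/{sys.argv[1]}_{n}.png",im[:,:,::-1])
E
python3 meas.py l
```

```text
side line r.085-.100 [233, 233, 233, 233, 233, 233, 233, 233, 233, 233, 234, 234, 234, 234, 234, 234, 233, 233, 233, 231, 228, 216, 203, 156, 110, 111, 117, 135, 156, 164, 165, 165, 160, 156, 154, 153, 154, 155, 156, 156, 157, 156, 154, 152, 151, 151, 151, 152, 153, 154, 155, 153, 151, 150, 150, 149, 150, 148, 144, 136, 124, 111, 100, 90, 84, 80, 81, 85, 89, 97, 105, 113, 124, 138, 152, 165, 174, 180, 184, 189, 197, 207, 216, 222, 226]
 pointer r.117-.122 [22, 22, 21, 20, 18, 17, 15, 15, 16, 15, 16, 18, 22, 23, 23, 21, 20, 21, 20, 19, 18, 15, 13, 14, 14, 14, 19, 27, 36, 42, 44, 43, 42, 44, 43, 42, 44, 45, 46, 47, 45, 41, 36, 25, 18, 16, 14, 12, 13, 16, 21, 28, 38, 45, 45, 39, 31, 23, 23, 23, 29, 36, 47, 59, 60, 58, 46, 32, 25, 21, 19, 19, 16, 16, 17, 20, 21, 21, 21, 22, 21, 20, 20, 21, 22]
top line r.085-.100 [117, 118, 121, 124, 127, 131, 135, 139, 142, 145, 148, 149, 151, 152, 154, 156, 158, 159, 161, 163, 166, 167, 170, 172, 175, 177, 178, 180, 181, 181, 181, 180, 179, 178, 175, 172, 169, 167, 164, 161, 159, 157, 154, 152, 151, 150, 149, 148, 147, 146, 144, 143, 142, 140, 139, 137
[... 616 characters left out ...]
 3, 6, 9, 12, 15, 15, 15, 15, 14, 15, 14, 14, 15, 16, 16, 16, 17, 16, 18, 16, 16, 17, 16, 17, 16, 17, 17, 18, 18, 18, 16, 17, 17, 17, 17, 17, 17, 18, 18, 18, 17, 19, 19, 20, 19, 20, 21, 22, 23, 23, 24, 25, 46, 60, 59, 58, 57, 59, 62, 63, 63, 61, 54, 58, 55, 48, 58, 71, 132, 170, 182, 186, 192, 209, 212, 213, 220, 233, 235]
 pointer r.117-.122 [0, 0, 0, 0, 0, 0, 0, 0, 0, 0, 0, 0, 0, 1, 13, 11, 13, 12, 12, 12, 12, 13, 15, 17, 15, 12, 13, 18, 18, 19, 20, 20, 20, 21, 22, 20, 20, 22, 22, 20, 17, 19, 18, 18, 17, 21, 21, 20, 21, 53, 92, 92, 93, 92, 93, 91, 116, 163, 165, 165, 165, 165, 164, 169, 167, 168, 174, 177, 175, 176, 176, 176, 174, 175, 179, 173, 169, 168, 168, 170, 169, 170, 171, 171, 171]
```

View pics/l_wrist.png

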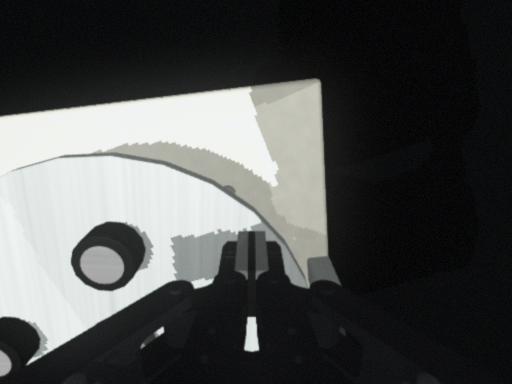

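View pics/l_top.png

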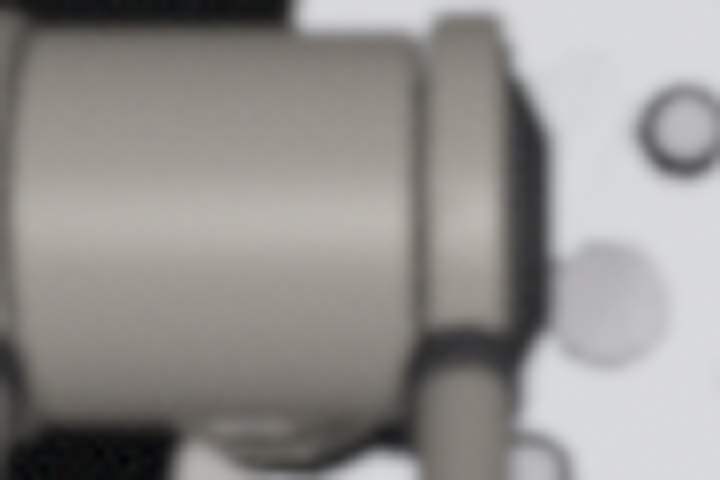

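In the same side view, the line is centred at about 65° and the pointer spans 67–82.5°, so its centre is 75°. That leaves 10°. With the finger still pressing, I'll guide the disc the last 10° along the arc.

Emit:
{"method": "drive_tool", "body": {"rows": [[0.1, -0.1, 0, 0, 0, 0, -1], [0.25, -0.22, 0, 0, 0, 0, -1], [0.45, -0.4, 0, 0, 0, 0, -1], [0.6, -0.56, 0, 0, 0, 0, -1], [0.8, -0.76, 0, 0, 0, 0, -1], [1.0, -0.98, 0, 0, 0, 0, -1], [1.13, -1.12, 0, 0, 0, 0, -1], [1.2, -1.2, 0, 0, 0, 0, -1], [1.2, -1.2, 0, 0, 0, 0, -1], [1.2, -1.2, 0, 0, 0, 0, -1]]}}

```text
clock: 10.5
tool_pos: [0.522, 0.0569, 0.0805]
tcp_rot: [[-0.927, 0.374, 0.002], [0.374, 0.927, -0.0], [-0.002, 0.001, -1.0]]
ft_force: [-0.2, 0.4, 4.9]
finger_gap: -0.0001
```

```bash
python3 look.py m 1; python3 meas.py m | head -2
```

```text
10.5 [0.522  0.0569 0.0805] rad 0.0951 118.1 [-0.16  0.36  4.9 ]
10.5 [(75, 67), (116, 66), (115, 64), (74, 64), (117, 62)]
side line r.085-.100 [238, 238, 237, 236, 236, 235, 235, 234, 234, 234, 234, 234, 234, 234, 234, 233, 233, 233, 234, 233, 232, 225, 217, 205, 193, 183, 173, 169, 167, 162, 152, 138, 119, 95, 80, 82, 98, 120, 138, 146, 150, 151, 151, 150, 149, 148, 147, 146, 147, 148, 148, 148, 148, 148, 148, 149, 149, 149, 149, 149, 149, 148, 148, 147, 145, 144, 143, 138, 132, 125, 114, 104, 96, 87, 80, 77, 78, 81, 87, 96, 107, 119, 132, 143, 153]
 pointer r.117-.122 [18, 20, 21, 19, 17, 17, 18, 19, 20, 20, 20, 21, 23, 23, 25, 26, 25, 23, 22, 21, 19, 17, 15, 16, 17, 20, 20, 23, 35, 41, 42, 42, 42, 42, 42, 44, 44, 44, 45, 46, 47, 45, 39, 28, 22, 18, 13, 10, 10, 12, 12, 11, 12, 13, 14, 15, 16, 20, 31, 43, 50, 54, 43, 33, 28, 23, 25, 28, 35, 42, 48, 54, 57, 49, 41, 35, 26, 19, 18, 18, 17, 17, 19, 20, 22]
```

View pics/m_side.png

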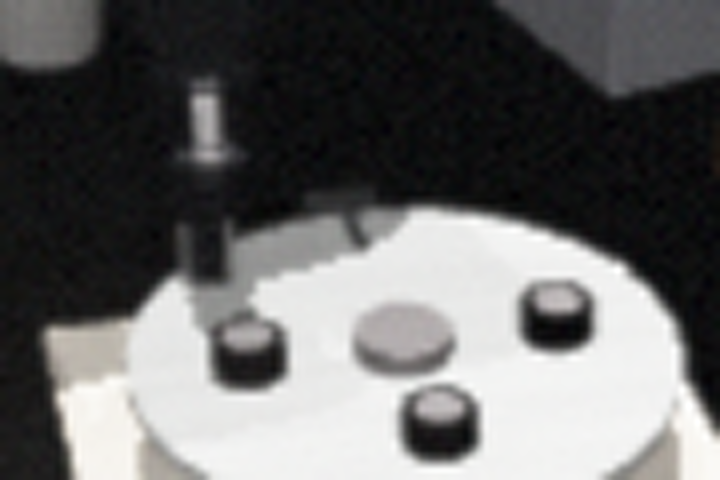

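The line is centred at 74.5° against a pointer centre of 75°. In the picture it sits under the pointer head, which spans columns 305–375, and the finger holds it at 4.9 N. One more stillness check, then I'll hand in.

```bash
python3 look.py n 2; python3 -c "
from rig import manip
print(manip.job_done(), manip.sense()['clock'])"
```

```text
10.7 [0.522  0.057  0.0805] rad 0.0951 118.1 [-0.2  -0.15  5.69]
10.7 [(75, 68), (116, 67), (115, 65), (74, 65), (117, 64)]
10.75 [(75, 70), (116, 67), (115, 67), (74, 66), (117, 63)]
the job is handed in; nothing more can be done
the job is handed in; nothing more can be done
```

The carousel turned freely and is parked with its index line under the pointer, but the brake alone stopped it short, so I moved the disc the last 10° by hand.

- **Flick:** I pushed the 90° mount counter-clockwise. The disc spun on its own at about 4.9 rad/s, and by my count the line went past the pointer three times (0, 6.28 and 12.57 rad).
- **Brake:** On the next pass (18.85 rad) I touched the rim when the line was well within a quarter turn of the pointer.
- **Stopped short:** The brake gripped slightly early. The disc stopped about 10° short, roughly 18 mm at the line, which is just outside the pointer head. Without lifting the finger, I guided the disc the remaining 10° along the arc.

**Last checks:** In the side view the line is at about 74.5–75° and the pointer's centre at about 75° (its head spans 67–82.5°). The line did not move between the last two frames. The fingertip holds at about 5–5.7 N, and the job was handed in at about 10.8 s.

The top and wrist views of the pointer were blocked by the arm, so the final line position rests on the side camera only. I did not recheck every surrounding object at the end, but I touched nothing except the carousel.

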